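Advance the large-reel component feeder

TASK

Two component feeders stand on the repair bench. On the one with the larger reel, swing the lever anticlockwise (seen from above) by its upright black grip all the way to its stop, pause there for about half a second, then let go so that it springs back home. Do not work the lever of the feeder with the smaller reel.

Things in the scene. Friction and masses are not known exactly. Their poses are not given: they have to be found in the camera images.
- large: The feeder to work: fixed metal plate 280x140x10 mm; flat on it at x=+62, y=0 a round grey reel 136 mm across; at its other end a 60x60 mm grey block with a steel lever on top. Origin: centre of the plate's underside, on the bench; x from block to reel (roughly away from the robot), y left, z up. Lever's vertical pivot axis: x=-75, y=-30 mm. Only the lever's grip stands above z=60 mm.
- large_grip (a point): Point on the axis of the upright black grip of the large-reel feeder's lever, 15 mm below its top. The grip is a round post 14 mm in diameter, 40 mm tall, its top 99 mm above the bench, standing on the lever's flat bar (upper face 59 mm above the bench, 14 mm wide); its axis is 70 mm from the pivot. The point moves with the lever.
- large_lever (a joint): Angle of that lever, rad: 0 = home, its bar pointing from the pivot 60 degrees anticlockwise from the feeder's +x; grows anticlockwise seen from above to a hard stop at 1.0 (57 degrees), so the grip moves mainly towards the feeder's -x. A spring drives it home: about 2 N at the grip at home, 5.5 N at the stop. Let go, it is back at 0 within about 1 s.
- small_lever (a joint): The same angle for the lever of the other feeder, alike in all but its reel, which is only 80 mm across. Not to be worked: it stays home at 0.

How it is judged (in metres and radians):
On the way:
1. the large-reel feeder's lever is at its stop (0.85 rad or more of 1.0) and kept there for 0.3 s (value of joint large_lever above 0.85 rad), for 0.3 s.
At the end, for the whole second after the job is handed in: After having been at its stop, the large-reel feeder's lever is back home (below 0.15 rad); the small-reel feeder's lever is home (below 0.15 rad) (value of joint each of large_lever, small_lever below 0.15 rad); the robot touches nothing.
It fails at once if the lever of the small-reel feeder is swung more than 0.3 rad (value of joint small_lever above 0.3 rad).
It also fails if it takes over 35 s, if anything falls off the work surface, if the arm or the gripper's body presses on something with over 40 N, if the wrist force passes 120 N, or if a joint passes its speed limit or range.

ROBOT

A 7-joint arm with a two-finger parallel gripper is mounted at the origin on the work surface. World frame = base frame: x ahead of the robot, y to its left, z up, the work surface at z = 0. Lengths are in mm, angles in rad, forces in N, time in s.
With the tool pointing down it reaches from about 425 to 875 mm from the base axis. Payload 4.7 kg.
Tool frame: the origin (TCP) lies on the centre line of the jaws, within the pads' length; the fingertips stand 14 mm ahead of it and the grasp point (between the pads) lies 5 mm behind it; z points along the fingers, y is the direction in which the jaws open and shut (so a half turn about z gives the same grasp; the last joint's range is limited). The gripper opens to 85 mm and grips with 20 to 120 N. Pads are 22 mm wide; open, the fingers measure 114 mm over their backs; the gripper's body (76 mm by 85 mm) begins 54 mm behind the grasp point. The pads swing forward as they close: fully open they stand 13 mm farther back than shut.
Start: joints at [1.278, 0.321, -0.07, 1.45, 0.023, 1.371, -0.057], TCP at [196.286, -619.673, 245.349] pointing down, gripper open.
Joint ranges: [-2.86, 2.86], [-0.3, 2.09], [-1.38, 1.24], [0.06, 2.45], [-1.56, 4.7], [0.09, 2.05], [-2.69, 2.69]. Speed limits (rad/s): [2.57, 2.57, 3.14, 3.14, 3.14, 3.14, 3.14].

INTERFACE

Orientations are given as a unit quaternion [x, y, z, w].
In Python, from plant import arm gives the robot as it stands. The module is installed in compiled form; this text tells all that it offers.
- The arm moves only by the tool step_arm, never from a script. Its argument "motion" is a list of rows, each an object with "rot": the turn, a rotation vector about the tool's x, y, z scaled (see below), a list of three; "translation": the shift along the tool's x, y, z scaled (see below), a list of three; "fingers": the opening, from -1 (shut) to 1 (fully open). A call has 1 to 10 rows; each row is the pose to reach, as a shift and turn from the pose commanded when the call began, along the tool's axes at that moment, turning the shorter way round; what a row does not reach only later rows make up. The controller multiplies each number of a shift by 0.6 m and each number of a turn by pi rad. A row lasts 1/12 s, in which the tool goes at most 41.7 mm and 7.16 degrees, less where a joint would pass 70% of its speed; a pose out of reach is approached as far as the arm can. A call with a number of a shift or a turn outside -1 to 1 is refused whole. A call with a gripper value outside its range is refused whole. The fingers move at their own pace and stop on an object; the grip force is fixed at half the most. Time passes only in rows, so rows that repeat a pose let the fingers close. It gives the time, the measured TCP pose, the force and the opening at its end, in the units of the state.
- arm.sense(): the state, without advancing time (a new reading comes with each control period).
- arm.read_camera(name): name is "scene" or "side" or "wrist"; returns the picture (384x512x3 uint8, red, green, blue); there is no depth.
- arm.camera_params(name): a dict with "vertical_fov" (degrees; the focal length in pixels is half the picture's height over the tangent of half this angle, whatever the lens; pixels are square), "cx", "cy" (the principal point, pixels), "eye" and "orientation" of the camera in the world. Camera axes: x right, y down, z forward; pixel columns grow to the right and rows downward; lengths in mm; the calibration is good to about 2 mm. A picture is of the moment at which its call begins: read the wrist's pose just before it. camera_params takes no time and is no camera call; for the wrist camera it gives the pose at the moment of the call.
- arm.close_job(): hands the job in, once; it reports no verdict.
Trained networks look in the newest picture that a camera, given by its name, has taken for a name from the list of things; names that differ only in an ending like _2 or _b are one class to them, and where a whole thing is asked for, a point or a joint stands for the part that bears it (a point fixed in the world has none). Each returns a list of dicts, best first, with "p" (0 to 1); they miss things now and then, are a little off and sometimes report something else, mostly with a low value. They report only what shows in the picture. A call takes as long as a camera call.
- arm.find_in(query, camera): "at" ([row, column] in pixels, amid what is visible of it).
- arm.tip_of(query, camera): "at" ([row, column] in pixels: a listed point, or the origin of a listed thing).
The state is a dict: "clock": time; "joints": joint angles; "dq": joint speeds; "effort": joint torques, N m; "ee_pos": TCP position; "ee_rot": TCP orientation; "contact_force": force on the tool from outside, world axes, zero at the start; "ft_torque": the same for the moment, N m; "gripper_width": finger opening in mm.
Only numpy, scipy, OpenCV 4.12 (cv2) and the standard library are available. Lean on these libraries where they do the work, as an engineer would, in place of code of your own. Each camera call takes 0.05 s, during which the arm holds its last target. There are 200 camera calls.

## Working session

There is one attempt and no reset: what is moved stays moved. The work goes in short steps, Python scripts to look and compute and a tool call to move; the robot and the scene stay as the last step left them, time stands still between calls to the robot, and variables do not carry over. Pictures are saved under pics/ and viewed, about 8 in all and at most 12, crops included, and the job is handed in when it is done.

Besides the shell and the picture viewer there is one more tool, called after "Emit:" as name(argument=value, ...), one argument or row to a line, values as JSON. step_arm: Moves the arm, as the interface text tells. Its arguments: {"type":"object","properties":{"motion":{"type":"array","items":{"type":"object","properties":{"rot":{"type":"array","items":{"type":"number","minimum":-1,"maximum":1}},"translation":{"type":"array","items":{"type":"number","minimum":-1,"maximum":1}},"fingers":{"type":"number"}}}}},"required":["motion"]}

```bash
mkdir -p pics; python3 - <<'E'
from plant import arm
import cv2
s=arm.sense(); print(s['clock'],s['ee_pos'],s['ee_rot'],s['gripper_width'])
for c in ["scene","side"]:
    im=arm.read_camera(c); cv2.imwrite(f"pics/{c}0.png",im[:,:,::-1]); print(c,arm.camera_params(c))
    for q in ["large","large_grip","large_lever","small_lever"]:
        try: print(q,'find',arm.find_in(q,c)[:3])
        except Exception as e: print(q,e)
        try: print(q,'tip',arm.tip_of(q,c)[:3])
        except Exception as e: print(q,e)
E
```

```text
0.0 [ 196.10767603 -619.17078248  244.21096954] [ 9.88252854e-01  1.52824608e-01 -1.99236165e-04 -9.46661643e-04] 85.465022419306
scene {'vertical_fov': 43.68696828619294, 'cx': 262.6695282151426, 'cy': 189.66245619618653, 'eye': array([ 890.27521153, -573.51218033,  852.1425583 ]), 'orientation': array([ 0.91745573,  0.21776425, -0.07929942, -0.32336561])}
large find [{'at': [309.8, 240.8], 'p': 0.7}]
large tip []
large_grip find [{'at': [280.6, 209.5], 'p': 0.94}]
large_grip tip [{'at': [263.3, 221.6], 'p': 0.7}]
large_lever find [{'at': [282.7, 208.8], 'p': 0.72}]
large_lever it knows: large, large_grip
small_lever find [{'at': [132.9, 289.9], 'p': 0.54}]
small_lever it knows: large, large_grip
side {'vertical_fov': 57.815979858272115, 'cx': 253.21611319749104, 'cy': 190.5312248253414, 'eye': array([206.40823865, 423.34127288, 391.79554013]), 'orientation': array([-0.29493643,  0.81166743, -0.4707061 ,  0.18067722])}
large find [{'at': [165.3, 295.5], 'p': 0.88}]
large tip [{'at': [168.7, 288.0], 'p': 0.57}]
large_grip find [{'at': [154.9, 303.6], 'p': 0.58}]
large_grip tip [{'at': [147.1, 297.6], 'p': 0.7}]
large_lever find [{'at': [153.2, 303.0], 'p': 0.8}, {'at': [243.8, 171.5], 'p': 0.46}]
large_lever it knows: large, large_grip
small_lever find [{'at': [243.0, 170.8], 'p': 0.82}]
small_lever it knows: large, large_grip
```

View pics/scene0.png

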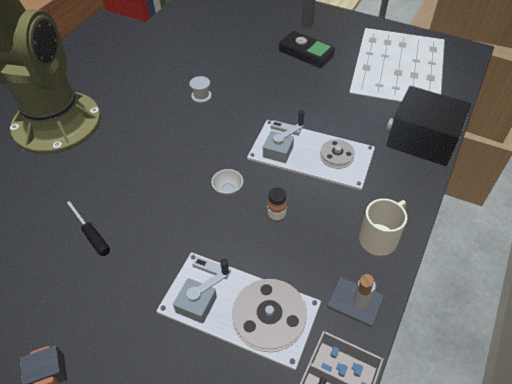

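View pics/side0.png

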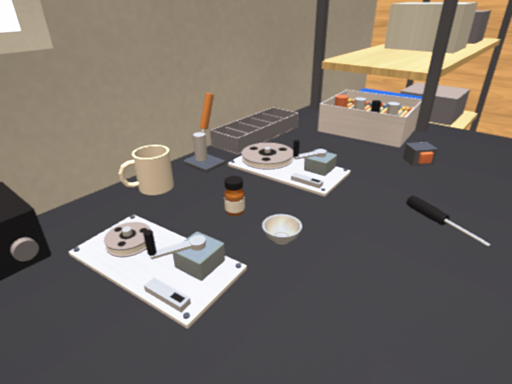

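```bash
cat > h.py <<'E'
import numpy as np
from scipy.spatial.transform import Rotation as R
def ray(p,at):
    f=192/np.tan(np.radians(p['vertical_fov']/2))
    d=R.from_quat(p['orientation']).apply([(at[1]-p['cx'])/f,(at[0]-p['cy'])/f,1])
    return np.array(p['eye']),d
def onz(p,at,z):
    e,d=ray(p,at); return e+d*(z-e[2])/d[2]
def tri(rs):
    A=0;b=0
    for e,d in rs:
        d=d/np.linalg.norm(d);M=np.eye(3)-np.outer(d,d);A=A+M;b=b+M@e
    return np.linalg.solve(A,b)
E
python3 - <<'E'
from plant import arm
from h import *
s=arm.camera_params("scene");t=arm.camera_params("side")
g=[263.3,221.6];gt=[147.1,297.6]
print(tri([ray(s,g),ray(t,gt)]),onz(s,g,84),onz(t,gt,84))
c=[onz(s,a,10) for a in ([257,192],[300,320],[357,301],[309,159])]
print(np.round(c,1)); o=np.mean(c,0); x=(c[1]-c[0]+c[2]-c[3]);y=np.arctan2(x[1],x[0]);print(o,y,np.linalg.norm(x)/2)
r=onz(s,[311,270],30);pv=onz(s,[294,194],60);print('reel',r,'pivot',pv)
w=lambda p:o[:2]+R.from_euler('z',y).as_matrix()[:2,:2]@np.array(p)
print(w([-40,30.6]),w([62,0]),w([-75,-30]))
E
```

```text
[ 618.07057096 -209.92164867   82.62399174] [ 618.54221345 -210.58149442   84.        ] [ 616.25252372 -207.09214294   84.        ]
[[ 531.3 -189.9   10. ]
 [ 799.7 -160.9   10. ]
 [ 811.6 -276.7   10. ]
 [ 536.  -313.9   10. ]]
[ 669.67793302 -235.36631326   10.        ] 0.1210297908324308 273.99880522799515
reel [ 728.50746686 -232.00839555   30.        ] pivot [ 597.08547808 -276.75742515   60.        ]
[ 626.2760632  -209.81953859] [ 731.22439253 -227.88077247] [ 598.84860656 -274.20194786]
```

Emit:
step_arm(
  motion=[
    {"translation": [0.845, -0.412, -0.067], "rot": [0, 0, -0.44], "fingers": -0.1},
    {"translation": [0.845, -0.412, -0.067], "rot": [0, 0, -0.44], "fingers": -0.1},
    {"translation": [0.845, -0.412, -0.067], "rot": [0, 0, -0.44], "fingers": -0.1},
    {"translation": [0.845, -0.412, -0.067], "rot": [0, 0, -0.44], "fingers": -0.1},
    {"translation": [0.845, -0.412, -0.067], "rot": [0, 0, -0.44], "fingers": -0.1},
    {"translation": [0.845, -0.412, -0.067], "rot": [0, 0, -0.44], "fingers": -0.1},
    {"translation": [0.845, -0.412, -0.067], "rot": [0, 0, -0.44], "fingers": -0.1},
    {"translation": [0.845, -0.412, -0.067], "rot": [0, 0, -0.44], "fingers": -0.1},
    {"translation": [0.845, -0.412, -0.067], "rot": [0, 0, -0.44], "fingers": -0.1},
    {"translation": [0.845, -0.412, -0.067], "rot": [0, 0, -0.44], "fingers": -0.1},
  ],
)

```text
clock: 1.53
ee_pos: [498.5, -331.7, 275.5]
ee_rot: [0.71, 0.704, -0.0, 0.0]
contact_force: [0.8, -0.3, 0.0]
gripper_width: 38.2
```

```bash
cat > to.py <<'E'
# print the scaled tool shift/turn from the present pose to x y z (mm), tool-x heading a (rad)
import sys
from h import *
from plant import arm
def to(s,x,y,z,a):
    q=R.from_quat(s['ee_rot']); d=q.inv().apply(np.array([x,y,z])-s['ee_pos'])/600
    t=R.from_matrix(np.c_[[np.cos(a),np.sin(a),0],[np.sin(a),-np.cos(a),0],[0,0,-1]])
    return np.round(d,4),np.round((q.inv()*t).as_rotvec()/np.pi,4)
if __name__=="__main__":
    s=arm.sense();print(s['clock'],s['ee_pos'],s['gripper_width'],s['contact_force'],*to(s,*map(float,sys.argv[1:])))
E
python3 to.py 605 -230 285 1.691
```

```text
1.5333 [ 498.54032831 -331.71592049  275.54478119] 38.20075665451179 [ 0.77516341 -0.3057287   0.02879911] [ 0.171   0.1761 -0.0158] [ 0.0002  0.0003 -0.0409]
```

Emit:
step_arm(
  motion=[
    {"translation": [0.171, 0.176, -0.016], "rot": [0, 0, -0.04], "fingers": -0.1},
    {"translation": [0.171, 0.176, -0.016], "rot": [0, 0, -0.04], "fingers": -0.1},
    {"translation": [0.171, 0.176, -0.016], "rot": [0, 0, -0.04], "fingers": -0.1},
    {"translation": [0.171, 0.176, -0.016], "rot": [0, 0, -0.04], "fingers": -0.1},
    {"translation": [0.171, 0.176, -0.016], "rot": [0, 0, -0.04], "fingers": -0.1},
    {"translation": [0.171, 0.176, -0.016], "rot": [0, 0, -0.04], "fingers": -0.1},
  ],
)

```text
clock: 2.03
ee_pos: [605.4, -230.2, 284.4]
ee_rot: [0.665, 0.747, 0.0, -0.0]
contact_force: [0.1, -1.0, 0.2]
gripper_width: 38.2
```

```bash
python3 - <<'E'
from plant import arm
from h import *
import cv2
p=arm.camera_params("wrist");im=arm.read_camera("wrist"); cv2.imwrite("pics/w1.png",im[:,:,::-1])
s=arm.sense();print(s['ee_pos'],p)
for q in ["large","large_grip"]: print(q,arm.find_in(q,"wrist"),arm.tip_of(q,"wrist"))
r=arm.tip_of("large_grip","wrist")
if r: print(onz(p,r[0]['at'],84))
E
```

```text
[ 604.24339623 -232.41595408  284.3033897 ] {'vertical_fov': 61.96206428232305, 'cx': 253.57365848855932, 'cy': 192.14304736812701, 'eye': array([ 594.69108104, -151.02128122,  414.6930385 ]), 'orientation': array([0.98594161, 0.05682396, 0.00833844, 0.15690968])}
large [{'at': [161.8, 300.8], 'p': 0.69}] [{'at': [161.6, 302.6], 'p': 0.92}]
large_grip [{'at': [175.8, 252.4], 'p': 0.62}] [{'at': [153.0, 271.9], 'p': 0.95}]
[ 620.7168651 -213.334489    84.       ]
```

View pics/w1.png

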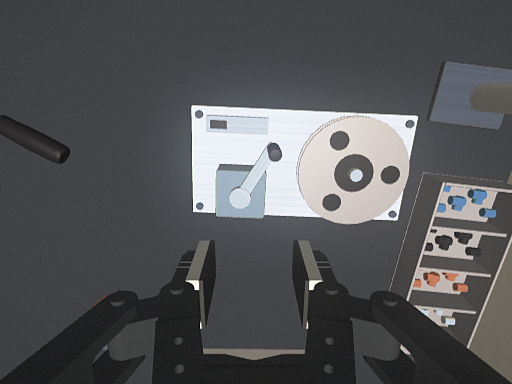

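```bash
python3 - <<'E'
from plant import arm
from h import *
from scipy.optimize import least_squares
p=arm.camera_params("wrist");s=arm.camera_params("scene")
def proj(p,X):
    f=192/np.tan(np.radians(p['vertical_fov']/2));c=R.from_quat(p['orientation']).inv().apply(X-np.array(p['eye']));return np.c_[c[:,1]/c[:,2]*f+p['cy'],c[:,0]/c[:,2]*f+p['cx']]
F=np.array([[-140,70,10],[140,70,10],[140,-70,10],[-140,-70,10],[-40,30.6,84],[-75,-30,60]])
W=np.array([[105,192],[115,417],[220,402],[212,193],[153,272],[197,240]])
S=np.array([[257,192],[300,320],[357,301],[309,159],[263.3,221.6],[294,194]])
T=lambda v:R.from_euler('z',v[2]).apply(F)+[v[0],v[1],0]
for n,cs in dict(w=[(p,W)],s=[(s,S)],both=[(p,W),(s,S)]).items():
    r=least_squares(lambda v:np.concatenate([(proj(c,T(v))-O).ravel() for c,O in cs]),[665,-235,.12],loss='soft_l1',x_scale=[1,1,.01])
    v=r.x;print(n,v);print(np.round(r.fun.reshape(-1,2),1).tolist())
    for th in (0,.25,.5,.75,1,1.05):
        a=v[2]+np.pi/3+th;print(th,np.round(T(v)[5,:2]+70*np.array([np.cos(a),np.sin(a)]),1),end=' ')
    print()
E
```

```text
w [ 6.62984254e+02 -2.44213010e+02  6.78438505e-02]
[[0.4, -1.2], [-0.0, 1.1], [-0.3, -4.4], [-0.1, -0.1], [-0.8, 2.0], [1.1, -0.1]]
0 [ 621.  -216.4] 0.25 [ 604.5 -210.7] 0.5 [ 587.1 -209.3] 0.75 [ 569.9 -212.2] 1 [ 553.9 -219.3] 1.05 [ 551.  -221.2] 
s [ 6.67108304e+02 -2.34433752e+02  1.24390873e-01]
[[-5.1, -2.9], [-6.2, 1.5], [5.8, -0.6], [3.5, -1.9], [0.4, 2.8], [-1.6, 0.6]]
0 [ 623.6 -209. ] 0.25 [ 606.8 -204.3] 0.5 [ 589.4 -203.9] 0.75 [ 572.4 -207.8] 1 [ 556.8 -215.8] 1.05 [ 554.  -217.8] 
both [ 6.64065854e+02 -2.43051299e+02  7.17382297e-02]
[[0.0, -0.5], [-1.3, 2.1], [-1.4, -3.2], [-0.5, 1.0], [-1.6, 3.0], [0.5, 1.0], [-4.8, -3.2], [0.8, -1.0], [12.7, -7.6], [2.5, -5.7], [2.8, 0.3], [-0.6, -3.1]]
0 [ 622.  -215.4] 0.25 [ 605.4 -209.8] 0.5 [ 588.  -208.4] 0.75 [ 570.8 -211.4] 1 [ 554.9 -218.6] 1.05 [ 552.  -220.5]
```

```bash
python3 to.py 619 -214 150 1.64
```

```text
2.3333 [ 603.46930772 -233.8748477   284.5903649 ] 38.170381653196415 [ 0.45626495 -0.15991819 -0.81097803] [0.0303 0.0294 0.2243] [-0.0001  0.0003  0.0126]
```

Emit:
step_arm(
  motion=[
    {"translation": [0.03, 0.029, 0.224], "rot": [0, 0, 0.0126], "fingers": -0.1},
    {"translation": [0.03, 0.029, 0.224], "rot": [0, 0, 0.0126], "fingers": -0.1},
    {"translation": [0.03, 0.029, 0.224], "rot": [0, 0, 0.0126], "fingers": -0.1},
    {"translation": [0.03, 0.029, 0.224], "rot": [0, 0, 0.0126], "fingers": -0.1},
    {"translation": [0.03, 0.029, 0.224], "rot": [0, 0, 0.0126], "fingers": -0.1},
    {"translation": [0.03, 0.029, 0.224], "rot": [0, 0, 0.0126], "fingers": -0.1},
  ],
)

```text
clock: 2.83
ee_pos: [619.9, -213.2, 151.2]
ee_rot: [0.681, 0.732, -0.0, 0.0]
contact_force: [0.3, -0.3, 0.1]
gripper_width: 38.1
```

```bash
python3 - <<'E'
from plant import arm
from h import *
from to import to
import cv2
p=arm.camera_params("wrist");im=arm.read_camera("wrist"); cv2.imwrite("pics/w2.png",im[:,:,::-1])
r=arm.tip_of("large_grip","wrist");print(r)
if r: print(onz(p,r[0]['at'],84))
s=arm.sense();print(s['ee_pos'],to(s,620,-214,83,1.64))
E
```

```text
[{'at': [212.0, 263.0], 'p': 0.91}]
[ 624.25272568 -211.47723609   84.        ]
[ 621.26142296 -213.6355289   153.50511426] (array([-0.0002, -0.0027,  0.1175]), array([0.0014, 0.0008, 0.0005]))
```

View pics/w2.png

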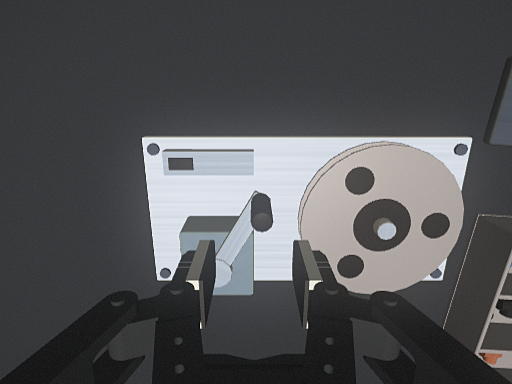

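Emit:
step_arm(
  motion=[
    {"translation": [0.001, 0.001, 0.05], "rot": [0, 0, 0], "fingers": -0.1},
    {"translation": [0.001, 0.001, 0.09], "rot": [0, 0, 0], "fingers": -0.1},
    {"translation": [0.001, 0.001, 0.117], "rot": [0, 0, 0], "fingers": -0.1},
    {"translation": [0.001, 0.001, 0.117], "rot": [0, 0, 0], "fingers": -0.1},
    {"translation": [0.001, 0.001, 0.117], "rot": [0, 0, 0], "fingers": -0.1},
    {"translation": [0.001, 0.001, 0.117], "rot": [0, 0, 0], "fingers": -0.1},
  ],
)

```text
clock: 3.43
ee_pos: [622.0, -212.5, 82.9]
ee_rot: [0.681, 0.732, 0.001, 0.002]
contact_force: [0.5, 0.2, -0.4]
gripper_width: 38.7
```

```bash
python3 - <<'E'
from plant import arm
from h import *
from to import to
import cv2
im=arm.read_camera("wrist"); cv2.imwrite("pics/w3.png",im[:,:,::-1])
s=arm.sense();print(s['ee_pos'],s['contact_force'])
# pivot from v: grip home (622,-213), yaw .07; pad behind the post lags by (38-14)/2=12
h=np.array([622,-213.]);a0=.07+np.pi/3;pv=h-70*np.array([np.cos(a0),np.sin(a0)])
for th in (0,.2,.4,.6,.8,1):
    a=a0+th;g=pv+70*np.array([np.cos(a),np.sin(a)]);print(th,g.round(1),to(s,*g,83,1.64)[0])
E
```

```text
[ 622.08479671 -212.31928731   82.9402019 ] [-0.148615   -0.62606519  0.05265222]
0 [ 622. -213.] [-0.0011 -0.0002 -0.0001]
0.2 [ 608.9 -208.2] [ 0.0085 -0.0214 -0.0002]
0.4 [ 595.1 -206. ] [ 0.0137 -0.0441 -0.0003]
0.6 [ 581.1 -206.7] [ 0.0143 -0.0674 -0.0004]
0.8 [ 567.6 -210.1] [ 0.0102 -0.0904 -0.0005]
1 [ 555.  -216.1] [ 0.0017 -0.1121 -0.0006]
```

View pics/w3.png

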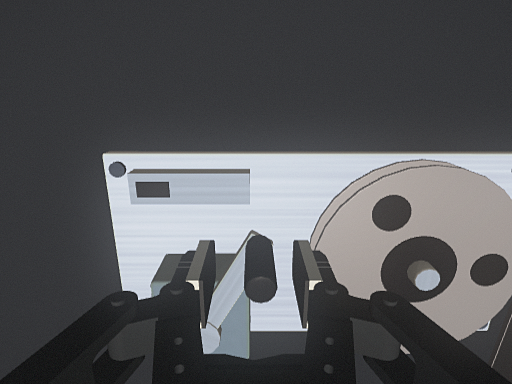

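Emit:
step_arm(
  motion=[
    {"translation": [0, 0.005, 0], "rot": [0, 0, 0], "fingers": -0.5},
    {"translation": [0, 0.005, 0], "rot": [0, 0, 0], "fingers": -0.5},
    {"translation": [0, 0.005, 0], "rot": [0, 0, 0], "fingers": -0.5},
    {"translation": [0, 0.005, 0], "rot": [0, 0, 0], "fingers": -0.5},
  ],
)

```text
clock: 3.82
ee_pos: [623.5, -211.4, 80.4]
ee_rot: [0.681, 0.732, 0.0, 0.0]
contact_force: [0.3, -0.2, 0.0]
gripper_width: 21.5
```

Emit:
step_arm(
  motion=[
    {"translation": [0.005, -0.014, 0], "rot": [0, 0, 0], "fingers": -0.5},
    {"translation": [0.009, -0.026, 0], "rot": [0, 0, 0], "fingers": -0.5},
    {"translation": [0.012, -0.038, 0], "rot": [0, 0, 0], "fingers": -0.5},
    {"translation": [0.014, -0.05, 0], "rot": [0, 0, 0], "fingers": -0.5},
    {"translation": [0.015, -0.062, 0], "rot": [0, 0, 0], "fingers": -0.5},
    {"translation": [0.015, -0.074, 0], "rot": [0, 0, 0], "fingers": -0.5},
    {"translation": [0.014, -0.084, 0], "rot": [0, 0, 0], "fingers": -0.5},
    {"translation": [0.012, -0.094, 0], "rot": [0, 0, 0], "fingers": -0.5},
    {"translation": [0.008, -0.104, 0], "rot": [0, 0, 0], "fingers": -0.5},
    {"translation": [0.004, -0.112, 0], "rot": [0, 0, 0], "fingers": -0.5},
  ],
)

```text
clock: 4.65
ee_pos: [557.2, -211.0, 80.6]
ee_rot: [0.68, 0.733, 0.002, 0.001]
contact_force: [5.1, 4.3, 0.7]
gripper_width: 21.4
```

```bash
python3 - <<'E'
from plant import arm
from h import *
import cv2
p=arm.camera_params("wrist");im=arm.read_camera("wrist"); cv2.imwrite("pics/w4.png",im[:,:,::-1])
r=arm.tip_of("large_grip","wrist");print(r)
if r: print(onz(p,r[0]['at'],84))
s=arm.sense();print(s['ee_pos'],s['contact_force'],s['gripper_width'],s['clock'])
E
```

```text
[{'at': [279.9, 258.9], 'p': 0.96}]
[ 558.29314516 -214.92591866   84.        ]
[ 556.59545454 -212.22574319   80.58735342] [ 3.59486166  3.6343568  -0.0713686 ] 21.433960377220224 4.75
```

View pics/w4.png

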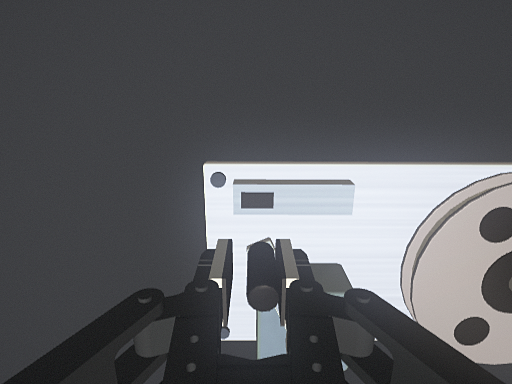

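Emit:
step_arm(
  motion=[
    {"translation": [-0.002, -0.006, 0], "rot": [0, 0, 0], "fingers": -0.5},
    {"translation": [-0.005, -0.011, 0], "rot": [0, 0, 0], "fingers": -0.5},
    {"translation": [-0.005, -0.011, 0], "rot": [0, 0, 0], "fingers": -0.5},
  ],
)

```text
clock: 5.0
ee_pos: [553.4, -213.7, 80.6]
ee_rot: [0.68, 0.733, 0.004, 0.002]
contact_force: [11.3, 4.9, -3.5]
gripper_width: 21.2
```

```bash
python3 - <<'E'
from plant import arm
from h import *
for c in ("wrist","side","scene"):
    p=arm.camera_params(c);arm.read_camera(c)
    r=arm.tip_of("large_grip",c);print(c,r[:2],[onz(p,x['at'],84).round(1) for x in r[:2]])
s=arm.sense();print(s['ee_pos'],s['contact_force'],s['clock'])
E
```

```text
wrist [{'at': [278.3, 259.2], 'p': 0.92}] [array([ 554.5, -216.8,   84. ])]
side [{'at': [156.0, 325.5], 'p': 0.55}] [array([ 540.7, -202.6,   84. ])]
scene [{'at': [253.6, 191.7], 'p': 0.61}] [array([ 558.5, -217.6,   84. ])]
[ 553.4200737  -213.73157961   80.65117414] [10.26692897  5.57411191 -3.39570918] 5.3
```

Emit:
step_arm(
  motion=[
    {"translation": [0, 0, 0], "rot": [0, 0, 0], "fingers": -0.5},
    {"translation": [0, 0, 0], "rot": [0, 0, 0], "fingers": -0.5},
    {"translation": [0, 0, 0], "rot": [0, 0, 0], "fingers": -0.5},
    {"translation": [0, 0, 0], "rot": [0, 0, 0], "fingers": -0.5},
    {"translation": [0, 0, 0], "rot": [0, 0, 0], "fingers": -0.5},
    {"translation": [0, 0, 0], "rot": [0, 0, 0], "fingers": -0.5},
  ],
)

```text
clock: 5.8
ee_pos: [553.4, -213.7, 80.7]
ee_rot: [0.68, 0.733, 0.004, 0.002]
contact_force: [10.4, 5.4, -3.4]
gripper_width: 21.3
```

Emit:
step_arm(
  motion=[
    {"translation": [0, 0, -0.06], "rot": [0, 0, 0], "fingers": -0.5},
    {"translation": [0, 0, -0.12], "rot": [0, 0, 0], "fingers": -0.5},
    {"translation": [0, 0, -0.18], "rot": [0, 0, 0], "fingers": -0.5},
    {"translation": [0, 0, -0.24], "rot": [0, 0, 0], "fingers": -0.5},
    {"translation": [0, 0, -0.24], "rot": [0, 0, 0], "fingers": -0.5},
    {"translation": [0, 0, -0.24], "rot": [0, 0, 0], "fingers": -0.5},
    {"translation": [0, 0, -0.24], "rot": [0, 0, 0], "fingers": -0.5},
    {"translation": [0, 0, -0.24], "rot": [0, 0, 0], "fingers": -0.5},
    {"translation": [0, 0, -0.24], "rot": [0, 0, 0], "fingers": -0.5},
    {"translation": [0, 0, -0.24], "rot": [0, 0, 0], "fingers": -0.5},
  ],
)

```text
clock: 6.63
ee_pos: [548.9, -217.2, 222.4]
ee_rot: [0.681, 0.732, -0.0, -0.001]
contact_force: [-0.3, 0.8, -0.1]
gripper_width: 21.3
```

Emit:
step_arm(
  motion=[
    {"translation": [0, 0, 0], "fingers": -0.5, "rot": [0, 0, 0]},
    {"translation": [0, 0, 0], "fingers": -0.5, "rot": [0, 0, 0]},
    {"translation": [0, 0, 0], "fingers": -0.5, "rot": [0, 0, 0]},
    {"translation": [0, 0, 0], "fingers": -0.5, "rot": [0, 0, 0]},
    {"translation": [0, 0, 0], "fingers": -0.5, "rot": [0, 0, 0]},
    {"translation": [0, 0, 0], "fingers": -0.5, "rot": [0, 0, 0]},
  ],
)

```text
clock: 7.13
ee_pos: [549.7, -217.3, 224.0]
ee_rot: [0.681, 0.732, -0.0, 0.0]
contact_force: [0.4, 1.0, 0.2]
gripper_width: 21.6
```

```bash
python3 - <<'E'
from plant import arm
from h import *
import cv2
for c in ("wrist","scene"):
    p=arm.camera_params(c);im=arm.read_camera(c);cv2.imwrite(f"pics/{c}5.png",im[:,:,::-1])
    r=arm.tip_of("large_grip",c);print(c,r[:2],[onz(p,x['at'],84).round(1) for x in r[:2]])
s=arm.sense();print(s['ee_pos'],s['contact_force'],s['clock'])
E
```

```text
wrist [{'at': [184.7, 338.4], 'p': 0.77}] [array([ 622.6, -213.7,   84. ])]
scene [] []
[ 549.69522893 -217.32750169  223.94391881] [ 0.62010089 -0.12086092  0.8198988 ] 7.3333
```

View pics/wrist5.png

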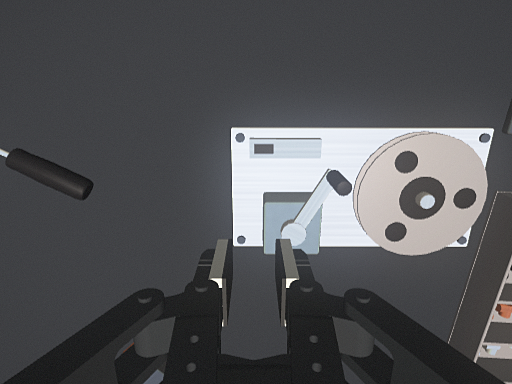

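View pics/scene5.png

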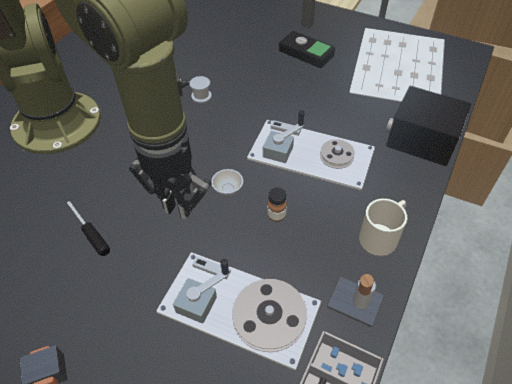

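The large lever is back home: the wrist view shows the grip at row 185, column 338, and the scene view shows it at row 266, column 224, as at the start. The small lever is unmoved, and the gripper is clear of everything.

```bash
python3 -c "
from plant import arm
print(arm.close_job())"
```

```text
the job is handed in; nothing more can be done
None
```

I swung the large-reel feeder's lever anticlockwise to its stop, held it there for about 0.8 s, then lifted the jaws clear and it sprang back home. The job is handed in, at about 7.3 s on the robot's clock; no verdict was reported.

- **At the stop:** the wrist camera put the grip at (554.5, -216.8) mm, against about (555, -216) expected. The force rose from about 5 N to 12 N with almost no further movement. I could not read the lever angle directly.
- **After release:** the wrist camera put the grip at (622.6, -213.7) mm, against about (622, -213) measured before the swing. The scene image showed the small lever unmoved. Contact force was back to noise, about 1 N, with the tool at 224 mm.
- **Checks that disagreed or failed:**
  - The side camera's reading of the grip at the stop was about 20 mm off, with a confidence of only 0.55, so I did not use it.
  - My first feeder heading from the scene camera (0.12 rad) differed from the wrist camera's (0.07 rad), and I used the wrist value.
  - In the final scene image the network did not find the grip, so I judged that image by eye.

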